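# Push the red spice tin through its spring flap

## Robot

A 6-joint arm with a two-finger parallel gripper is mounted at the origin on the work surface. World frame = base frame: x ahead of the robot, y to its left, z up, the work surface at z = 0. Lengths are in m, angles in rad, forces in N, time in s.
With the tool pointing down it reaches from about 0.35 to 0.775 m from the base axis. Payload 5.5 kg.
Tool frame: the origin (TCP) lies on the centre line of the jaws, within the pads' length; the fingertips stand 11 mm ahead of it and the grasp point (between the pads) lies 8 mm behind it; z points along the fingers, y is the direction in which the jaws open and shut (so a half turn about z gives the same grasp; the last joint's range is limited). The gripper opens to 85 mm and grips with 20 to 120 N. Pads are 22 mm wide; open, the fingers measure 114 mm over their backs; the gripper's body (76 mm by 85 mm) begins 54 mm behind the grasp point. The pads swing forward as they close: fully open they stand 13 mm farther back than shut.
Start: joints at [1.059, 0.313, 0.046, 1.304, 0, 1.431], TCP at [0.209, 0.536, 0.242] pointing down, gripper open.
Joint ranges: [-2.76, 2.76], [-0.86, 1.69], [-1.03, 1.26], [-2.2, 2.34], [-1.47, 1.5], [-3.14, 3.14]. Speed limits (rad/s): [2.57, 2.57, 3.14, 3.14, 3.14, 3.14].

## Interface

Orientations are given as a unit quaternion [w, x, y, z].
In Python, from workcell import env, imaging, order gives the robot as it stands. The module is installed in compiled form; this text tells all that it offers.
- The arm moves only by the tool move_arm, never from a script. Its argument "deltas" is one flat list of numbers, 7 for each row, row after row: the gripper's target within -1 to 1 (shut at 1, half-way at 0, fully open at -1), then the shift along the tool's x, y, z in m, then the turn, a rotation vector about the tool's x, y, z in degrees. In form: [jaw, tx, ty, tz, ax, ay, az, jaw, tx, ty, tz, ax, ay, az, ...]. A call has 1 to 10 rows; each row shifts and turns the commanded pose from where the row before left it, along the tool's axes as they then stand; what a row does not reach is not made up. A row lasts 1/8 s, in which the tool goes at most 62.5 mm and 10.7 degrees, less where a joint would pass 70% of its speed; a pose out of reach is approached as far as the arm can. A call is refused whole if a number of a shift passes 0.0625 or a number of a turn 10.7, either way. A call with a gripper value outside its range is refused whole. The fingers move at their own pace and stop on an object; "squeeze" is the grip in N (left out, the last holds). Time passes only in rows, so rows that do not move let the fingers close. It gives the time, the measured TCP pose, the force and the opening at its end, in the units of the state.
- env.get_state(): the state, without advancing time (a new reading comes with each control period).
- imaging.read_camera(name): name is "side" or "top" or "wrist"; returns a dict with "img" (384x512x3 uint8, red, green, blue), "z_map" (384x512 float32, m along the optical axis (not along the pixel's ray), 0 where there is no reading), "fx", "fy", "cx", "cy" (pixels), "rvec" (rotation vector, rad) and "tvec" (3), from world to camera coordinates, as OpenCV has them. Camera axes: x right, y down, z forward; pixel columns grow to the right and rows downward; lengths in m; the calibration is good to about 2 mm. The wrist camera is an equidistant fisheye: a pixel r from the principal point sees the ray r / f radians off the axis. A picture is of the moment at which its call begins.
- order.hand_in(): hands the job in, once; it reports no verdict.
Trained networks look in a picture, given as the dict that the camera call returned (one of the last four; its "shot" number tells which), for a name from the list of things; names that differ only in an ending like _2 or _b are one class to them, and where a whole thing is asked for, a point or a joint stands for the part that bears it (a point fixed in the world has none). Each returns a list of dicts, best first, with "confidence" (0 to 1); they miss things now and then, are a little off and sometimes report something else, mostly with a low value. They report only what shows in the picture. A call takes as long as a camera call. They do not tell look-alikes from the thing itself.
- imaging.recognise(picture, thing): "centre" ([column, row] in pixels, amid what is visible of it).
- imaging.cut_out(picture, thing): "mask" (384x512 bool, what is visible of it) and "centre" ([column, row] in pixels, amid what is visible of it).
The state is a dict: "clock": time; "joint_pos": joint angles; "qvel": joint speeds; "tau": joint torques, N m; "tcp_pos": TCP position; "orientation": TCP orientation; "wrist_force": force on the tool from outside, world axes, zero at the start; "ft_torque": the same for the moment, N m; "finger_gap": finger opening in m.
Only numpy, scipy, OpenCV 4.12 (cv2) and the standard library are available. Lean on these libraries where they do the work, as an engineer would, in place of code of your own. Each camera call takes 0.05 s, during which the arm holds its last target.

## Task

The red spice tin stands in front of one of the two spring flaps of the pick-up tray. Without picking the tin up, push that flap open with one fingertip and keep it open while the other fingertip pushes the tin upright into the lane behind it, far enough in that the flap can swing fully shut behind it. Its label is freshly glued, so the flap must never touch the tin; leave the blue tin, its flap, the jar and the brass weight alone.

Things in the scene. Friction and masses are not known exactly. Their poses are not given: they have to be found in the camera images.
- tray: Fixed open-topped tray, 330 x 246 mm; white floor 6 mm thick, wooden walls to 40 mm above the table. Origin: at table height on the middle line, level with the flap hinges; x into the lanes (push direction), y to the left lane, z up. Floor x -110 to 220 mm. A 6 mm divider on y = 0 (x -80 to 220) parts left (y > 0) and right lanes. Outer walls y = +-120 from x = -10; end wall at x = 214.
- hinge_left (a point): Foot of the left flap's upright hinge pin (radius 5 mm, top 46 mm above the table), on the tray floor at x = 0, y = +109 mm of the tray frame. In front of it (x below -10) the outer side is open. The flap, 150 mm long from here, 5 mm thick, reaches from 18 to 46 mm above the table with nothing over it; its free end sweeps a 150 mm circle about this point.
- hinge_right (a point): The same for the right flap: x = 0, y = -109 mm of the tray frame. Each flap has a grey push plate 12 to 38 mm from its hinge; pushed there, the flap's far part swings well ahead of the finger. In each lane a grey guide rail, 5 mm wide, its top 15 mm above the table, runs along y = +-53.5 mm (x -80 to 220), under the flap, and keeps the tin straight.
- flap_left (a joint): Orange flap of the left lane. 0 = shut: from the hinge it slants inwards, 48 degrees off the tray's y axis, free end at x = 111, y = 9 mm in the tray frame. Grows (rad) as it swings into the lane (+x): 0.73 = parallel to the lane, 0.74 = stop. A soft spring shuts it (0.04 N m shut, 0.1 N m wide open: 2 to 5 N at a finger 20 mm from the hinge) within about 2 s.
- flap_right (a joint): Orange flap of the right lane, mirrored: free end when shut at x = 111, y = -9 mm in the tray frame. 0 = shut, grows (rad) as it swings into the lane (+x); stop and spring the same.
- tin_red: Red spice tin with a paper label, 36 mm deep (its x) x 44 mm wide (its y) x 42 mm high, 0.08 to 0.15 kg, loose. Origin: centre of its underside, z up. It stands on the tray floor in front of either the left or the right flap, in the 48 mm channel between the divider and the guide rail, its x along the tray's within 0.05 rad.
- tin_blue: Blue spice tin, the same size, in front of the other flap. Leave it alone.
- spice_jar: Amber jar with a dark lid, 46 mm diameter, 62 mm high, standing on the table to the left of the tray; origin at the centre of its underside. Leave it alone.
- weight: Brass scale weight, 38 mm diameter, 48 mm high, standing on the table to the right of the tray; origin at the centre of its underside. Leave it alone.
Mind the look-alikes: they are no part of the job. Of the things shaped like the tin_red, the red one is meant.

How it is judged:
By the outcome, as a careful person would: the job done as asked, in the order asked, and still so for the second after the job is handed in, with the robot touching nothing.
It also fails if it takes over 45 s, if anything falls off the work surface, if the arm or the gripper's body presses on something with over 40 N, if the wrist force passes 120 N, or if a joint passes its speed limit or range.

## Working session

There is one attempt and no reset: what is moved stays moved. The work goes in short steps, Python scripts to look and compute and a tool call to move; the robot and the scene stay as the last step left them, time stands still between calls to the robot, and variables do not carry over. Pictures are saved under pics/ and viewed, and the job is handed in when it is done.

Besides the shell and the picture viewer there is one more tool, called after "Emit:" by a JSON object that holds its "method" and its "body". move_arm: Moves the arm, as the interface text tells. Its arguments: {"type":"object","properties":{"deltas":{"type":"array"},"squeeze":{"type":"number"}},"required":["deltas"]}

```bash
mkdir -p pics
cat > h.py <<'E'
import numpy as np, cv2
from workcell import env, imaging, order
def save(name,d): cv2.imwrite('pics/'+name+'.png',cv2.cvtColor(d['img'],cv2.COLOR_RGB2BGR))
def RT(d):
    return cv2.Rodrigues(np.array(d['rvec'],float))[0],np.array(d['tvec'],float).reshape(3)
def pts(d):
    R,t=RT(d);v,u=np.mgrid[:384,:512];z=d['z_map']
    P=np.stack([(u-d['cx'])/d['fx']*z,(v-d['cy'])/d['fy']*z,z],-1)
    return (P-t)@R, z>0
def proj(d,X):
    R,t=RT(d);c=np.atleast_2d(X)@R.T+t
    return np.stack([c[:,0]/c[:,2]*d['fx']+d['cx'],c[:,1]/c[:,2]*d['fy']+d['cy']],-1)
E
python3 - <<'E'
from h import *
for n in ['top','side','wrist']:
    d=imaging.read_camera(n);save(n+'0',d);np.savez(n+'0.npz',**{k:np.array(v) for k,v in d.items()})
    print(n,d['fx'],d['rvec'],d['tvec'])
s=env.get_state();print(s)
E
```

```text
top 383.51090609078057 [ 2.11673613 -2.17870109  0.14524019] [0.06911293 0.51298595 0.92552865]
side 448.3889820557686 [ 2.28222891 -1.00824068  0.3387306 ] [-0.31169177  0.32324897  0.88557365]
wrist 297.3186396354542 [-2.39545287 -1.63487644 -0.23029258] [-0.57381053 -0.03767593  0.37860906]
{'clock': 0.15, 'joint_pos': array([ 1.05939128e+00,  3.13844852e-01,  4.52406777e-02,  1.30357941e+00,
       -1.25033991e-05,  1.43120960e+00]), 'qvel': array([-0.00084922, -0.00215026,  0.00408571, -0.00041583, -0.0017977 ,
       -0.0022753 ]), 'tau': array([ 2.12852407e-03, -4.81064272e+01,  2.98816288e+01,  1.39348756e-02,
       -8.46122157e-05, -3.61049695e-05]), 'tcp_pos': array([0.20873137, 0.53539144, 0.24160434]), 'orientation': array([-2.15884875e-04,  1.84840057e-01,  9.82768371e-01, -6.59208904e-04]), 'wrist_force': array([ 0.60994692, -0.25106121,  0.37751818]), 'ft_torque': array([-0.02525006,  0.04318926, -0.00634199]), 'finger_gap': 0.0854155967334762}
```

View pics/top0.png

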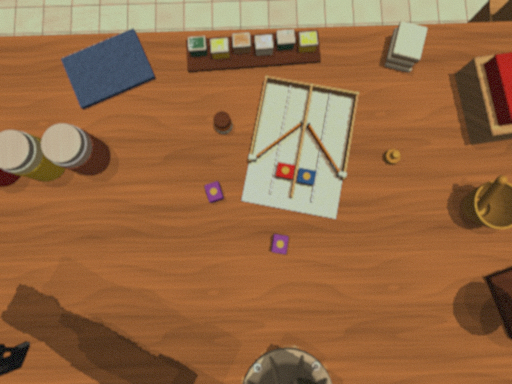

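View pics/side0.png

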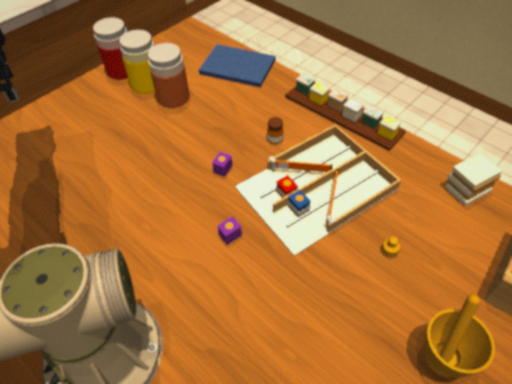

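Top picture: the red tin is at about (286,171) in the left lane and the blue one at (306,177) in the right. The jar is at (222,121) and the weight at (392,156). Next I fit the tray pose.

Run:
```python
from h import *
d=imaging.read_camera('top')
im=cv2.resize(d['img'][65:225,200:410],None,fx=3.6,fy=3.6,interpolation=cv2.INTER_CUBIC)
cv2.imwrite('pics/topcrop.png',im[...,::-1])
P,ok=pts(d)
for n in ['tray','hinge_left','hinge_right','flap_left','tin_red','tin_blue','spice_jar','weight']:
    for r in imaging.cut_out(d,n)[:3]:
        m=r['mask']&ok; q=P[m]
        print(n,round(r['confidence'],2),np.round(r['centre'],1),m.sum(),np.round(np.median(q,0),3),np.round(np.percentile(q[:,2],[5,50,95]),3))
        if n=='tray': 
            # floor points
            np.save('traymask.npy',r['mask']); print(cv2.minAreaRect(q[:,:2].astype(np.float32)))
```

```text
tray 0.84 [300.1 143.7] 11522 [ 0.617 -0.058  0.007] [0.004 0.007 0.041]
((0.6161555051803589, -0.05476266145706177), (0.24872976541519165, 0.3491702973842621), 77.65604400634766)
hinge_left 0.6 [300.3 140.7] 11663 [ 0.616 -0.058  0.007] [0.004 0.007 0.042]
hinge_right 0.83 [302.3 144.5] 11592 [ 0.615 -0.058  0.007] [0.004 0.007 0.041]
flap_left 0.47 [271.4 144.2] 177 [0.611 0.015 0.044] [0.007 0.044 0.049]
tin_red 0.82 [279.4 245.3] 250 [0.36  0.009 0.043] [0.04  0.043 0.045]
tin_red 0.71 [286.7 175.7] 279 [ 0.537 -0.012  0.048] [0.026 0.048 0.051]
tin_red 0.62 [214.9 194.1] 265 [0.493 0.166 0.042] [0.025 0.042 0.045]
tin_blue 0.57 [304.6 177.8] 322 [ 0.523 -0.062  0.048] [0.013 0.048 0.051]
spice_jar 0.79 [220.1 122. ] 317 [0.665 0.141 0.061] [0.018 0.061 0.065]
weight 0.6 [394.2 156. ] 183 [ 0.57  -0.284  0.027] [0.009 0.027 0.049]
```

View pics/topcrop.png

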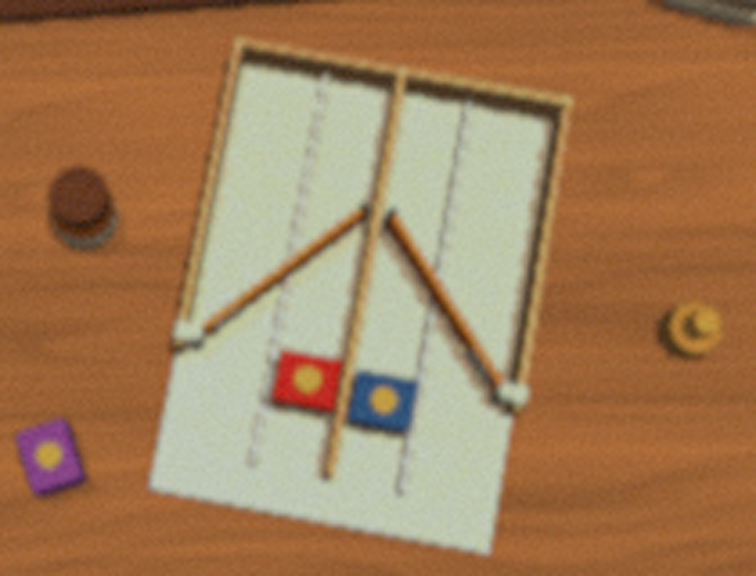

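View pics/wrist0.png

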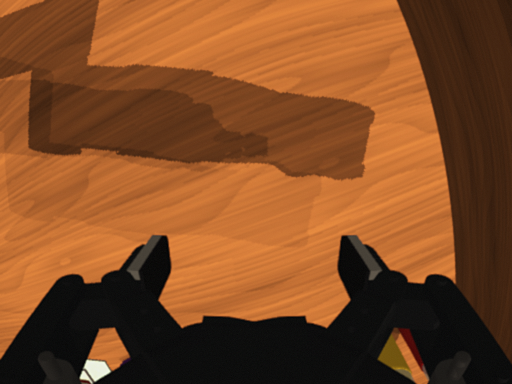

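Run:
```python
from h import *
from scipy.optimize import least_squares
d=imaging.read_camera('top')
X=np.array([[220,123,40],[220,-123,40],[-110,123,6],[-110,-123,6],[-80,0,40],[0,109,46],[0,-109,46],[111,9,46],[111,-9,46]])/1e3
p=np.array([[238,38],[573,99],[150,488],[491,553],[326,478],[187,333],[513,394],[364,209],[391,216]],float)/3.6+[200,65]
def W(q,X):
    c,s=np.cos(q[2]),np.sin(q[2]);return np.c_[X[:,0]*c-X[:,1]*s+q[0],X[:,0]*s+X[:,1]*c+q[1],X[:,2]]
r=least_squares(lambda q:(proj(d,W(q,X))-p).ravel(),[0.57,-.05,-.2],loss='soft_l1')
print(r.x,np.round((proj(d,W(r.x,X))-p),2))
np.save('tray.npy',r.x)
P,ok=pts(d)
for n,c in [('red',(286,170.5)),('blue',(306.5,176.5))]:
    # intersect with z=.048
    R,t=RT(d); ray=np.array([(c[0]-d['cx'])/d['fx'],(c[1]-d['cy'])/d['fy'],1])@R; o=-t@R
    w=o+ray*(.048-o[2])/ray[2]; c_,s_=np.cos(r.x[2]),np.sin(r.x[2]); v=w[:2]-r.x[:2]
    print(n,w,c_*v[0]+s_*v[1],-s_*v[0]+c_*v[1])
```

```text
[ 0.55153637 -0.04367687 -0.22041442] [[-0.58 -0.04]
 [ 0.18  0.15]
 [-0.5   0.59]
 [-0.58  0.85]
 [ 0.9  -0.29]
 [ 2.55  0.24]
 [-1.89 -0.37]
 [ 0.55 -0.21]
 [ 0.06 -0.85]]
red [ 0.54035486 -0.01469317  0.048     ] -0.017247825227234045 0.025837832311345996
blue [ 0.52379761 -0.06486872  0.048     ] -0.02243441583473218 -0.026743788985343072
```

The red tin is in front of the left flap, so finger A (tool +y) takes the left flap and finger B takes the tin. I'll start yawed, so that A opens the flap well before B reaches the tin. First I go to a hover above the tray.

Emit:
{"method": "move_arm", "body": {"deltas": [-1,-0.042,-0.0303,0,0,0,0,-1,-0.042,-0.0303,0,0,0,0,-1,-0.042,-0.0303,0,0,0,0,-1,-0.042,-0.0303,0,0,0,0,-1,-0.042,-0.0303,0,0,0,0,-1,-0.042,-0.0303,0,0,0,0,-1,-0.042,-0.0303,0,0,0,0,-1,-0.042,-0.0303,0,0,0,0,-1,-0.042,-0.0303,0,0,0,0,-1,-0.042,-0.0303,0,0,0,0]}}

```text
clock: 1.9
tcp_pos: [0.491, 0.0993, 0.2426]
orientation: [0.0, 0.185, 0.983, 0.0]
wrist_force: [0.3, 0.0, -0.4]
finger_gap: 0.0853
```

Emit:
{"method": "move_arm", "body": {"deltas": [-1,-0.042,-0.0303,0,0,0,0,-1,-0.039,-0.0303,0,0,0,0,-1,0,0,0,0,0,9.2,-1,0,0,0,0,0,9.2,-1,0,0,0,0,0,9.2,-1,0,0,0,0,0,9.2,-1,0,0,0,0,0,9.2,-1,0,0,0,0,0,0,-1,0,0,0,0,0,0]}}

```text
clock: 3.02
tcp_pos: [0.5436, 0.015, 0.2423]
orientation: [0.0, 0.553, 0.833, 0.0]
wrist_force: [1.1, 0.6, 0.2]
finger_gap: 0.0855
```

```bash
cat >> h.py <<'E'
def tcp():
    s=env.get_state();q=s['orientation']
    from scipy.spatial.transform import Rotation as Rn
    R=Rn.from_quat([q[1],q[2],q[3],q[0]]).as_matrix();T=np.load('tray.npy')
    c,sn=np.cos(T[2]),np.sin(T[2]);v=s['tcp_pos'][:2]-T[:2]
    psi=np.degrees(T[2]+np.pi/2-np.arctan2(R[1,1],R[0,1]))
    print('t',round(s['clock'],2),'tcp',np.round(s['tcp_pos'],4),'tray xy mm',np.round(1e3*np.array([c*v[0]+sn*v[1],-sn*v[0]+c*v[1]]),1),'psi',round(psi,1),'F',np.round(s['wrist_force'],1),'gap',round(s['finger_gap']*1e3,1))
    return s,R
def fproj(d,X):
    K=np.array([[d['fx'],0,d['cx']],[0,d['fy'],d['cy']],[0,0,1.]])
    return cv2.fisheye.projectPoints(np.atleast_2d(X).astype(float)[:,None],np.array(d['rvec'],float).reshape(3,1),np.array(d['tvec'],float).reshape(3,1),K,np.zeros(4))[0][:,0]
def fpts(d):
    R,t=RT(d);K=np.array([[d['fx'],0,d['cx']],[0,d['fy'],d['cy']],[0,0,1.]])
    v,u=np.mgrid[:384,:512].astype(float)
    n=cv2.fisheye.undistortPoints(np.stack([u,v],-1).reshape(-1,1,2),K,np.zeros(4)).reshape(384,512,2)
    z=d['z_map'];P=np.concatenate([n*z[...,None],z[...,None]],-1)
    return (P-t)@R, z>0
def toTray(X):
    T=np.load('tray.npy');c,s=np.cos(T[2]),np.sin(T[2]);v=X[...,:2]-T[:2]
    return np.stack([c*v[...,0]+s*v[...,1],-s*v[...,0]+c*v[...,1],X[...,2]],-1)
def fromTray(X):
    T=np.load('tray.npy');X=np.atleast_2d(X);c,s=np.cos(T[2]),np.sin(T[2])
    return np.c_[X[:,0]*c-X[:,1]*s+T[0],X[:,0]*s+X[:,1]*c+T[1],X[:,2]]
E
python3 - <<'E'
from h import *
tcp()
d=imaging.read_camera('wrist');save('wrist1',d);np.savez('wrist1.npz',**{k:np.array(v) for k,v in d.items()})
R,t=RT(d);print('cam pos',-t@R)
d=imaging.read_camera('side');save('side1',d);np.savez('side1.npz',**{k:np.array(v) for k,v in d.items()})
E
```

```text
t 3.02 tcp [0.5436 0.015  0.2423] tray xy mm [-20.6  55.5] psi 54.5 F [1.1 0.6 0.2] gap 85.5
cam pos [0.51802897 0.07817989 0.37459568]
```

View pics/wrist1.png

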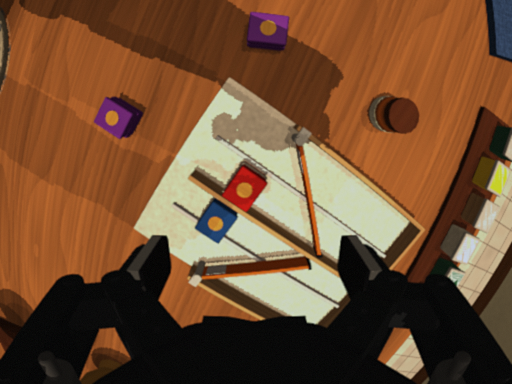

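View pics/side1.png

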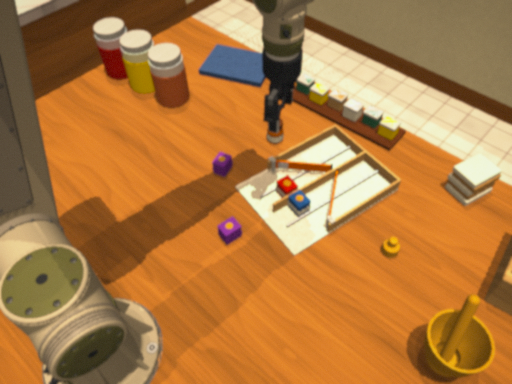

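Wrist picture: the red tin is at about (245,189) and the left pin at (299,133), with the left flap running to (317,252). Both fingers also show, at (155,262) and (357,262). Next I refine the tray pose and measure the fingers.

Run:
```python
from h import *
d=dict(np.load('wrist1.npz'))
im=d['img'].copy()
big=cv2.resize(im[70:320,120:440],None,fx=2.4,fy=2.4,interpolation=cv2.INTER_CUBIC)
cv2.imwrite('pics/w1crop.png',big[...,::-1])
X=np.array([[220,123,40],[-110,123,6],[-110,-123,6],[-80,0,40],[0,109,46],[0,-109,46],[111,9,46],[111,-9,46]])/1e3
print(np.round(fproj(d,fromTray(X)),1))
P,ok=fpts(d)
for (u,v) in [(245,189),(216,223),(155,245),(357,245),(140,240),(372,240),(150,290),(250,150),(230,180)]:
    print((u,v),np.round(P[v,u],4),np.round(toTray(P[v,u])*1e3,1))
for pr in ['side1','wrist1']: pass
# finger points in tool frame
s,R=tcp()
Q=(P-s['tcp_pos'])@R
m=ok&(np.abs(Q[...,2])<.12)&(np.abs(Q[...,1])<.1)&(np.abs(Q[...,0])<.08)
print(m.sum())
q=Q[m]*1e3
for lo in range(-60,30,5):
    for sgn in (1,-1):
        k=(q[:,2]>=lo)&(q[:,2]<lo+5)&(q[:,1]*sgn>0)
        if k.sum()>3: print(lo,sgn,k.sum(),'x',np.round(np.percentile(q[k,0],[2,98]),1),'y',np.round(np.percentile(q[k,1],[2,98]),1))
```

```text
[[422.6 227.5]
 [224.8  74.6]
 [129.7 226.1]
 [184.1 174.5]
 [295.4 138.5]
 [193.1 275.9]
 [315.8 254.9]
 [307.  265. ]]
(245, 189) [ 0.5457 -0.0122  0.0492] [-12.6  29.4  49.2]
(216, 223) [ 0.5298 -0.0644  0.0495] [-16.7 -25.   49.5]
(155, 245) [0.5004 0.0066 0.26  ] [-60.9  37.9 260. ]
(357, 245) [0.5833 0.0418 0.2611] [ 12.4  90.4 261.1]
(140, 240) [ 0.4366 -0.1577  0.0008] [ -87.3 -136.4    0.8]
(372, 240) [ 0.7489 -0.0249  0.0053] [188.5  61.5   5.3]
(150, 290) [0.5092 0.0165 0.302 ] [-54.4  49.5 302. ]
(250, 150) [0.5358 0.0252 0.0064] [-30.4  63.7   6.4]
(230, 180) [ 0.5264 -0.0132  0.0336] [-31.2  24.3  33.6]
t 3.12 tcp [0.5436 0.015  0.2423] tray xy mm [-20.6  55.5] psi 54.6 F [0.3 0.4 0.4] gap 85.6
40345
-60 1 1732 x [-10.9  11.4] y [42.3 73.2]
-60 -1 1759 x [-11.5  11.2] y [-71.1 -40.3]
-55 1 892 x [-9.7 11.7] y [40.3 73.7]
-55 -1 915 x [-10.4  11.8] y [-71.1 -38.1]
-50 1 380 x [ 4.5 11.9] y [43.4 69.9]
-50 -1 389 x [ 4.6 12.1] y [-67.7 -41.3]
-45 1 212 x [ 0.5 10.6] y [43.5 56.2]
-45 -1 194 x [ 1.  10.6] y [-54.8 -41.2]
-40 1 229 x [-1.7  9.6] y [43.4 50.2]
-40 -1 257 x [-1.2  9.8] y [-47.8 -41.3]
-35 1 294 x [-8.1  9.6] y [43.3 56.8]
-35 -1 285 x [-8.3  9.5] y [-54.7 -41.1]
-30 1 306 x [-11.7   9.5] y [43.4 56.9]
-30 -1 316 x [-11.9   9.6] y [-54.4 -41.1]
-25 1 287 x [-12.1   9.5] y [43.4 56.8]
-25 -1 279 x [-11.7   9.6] y [-54.4 -41. ]
-20 1 246 x [-12.4   9.5] y [43.4 57. ]
-20 -1 265 x [-11.8   9.6] y [-54.4 -41.1]
-15 1 228 x [-11.7   9.5] y [43.4 56.3]
-15 -1 222 x [-12.    9.6] y [-54.4 -41.1]
-10 1 164 x [-11.9   9.3] y [43.4 49.8]
-10 -1 159 x [-11.8   9.6] y [-47.5 -41.1]
-5 1 39 x [-11.   7.] y [43.6 44.4]
-5 -1 46 x [-10.8   7.1] y [-41.9 -41.2]
```

View pics/w1crop.png

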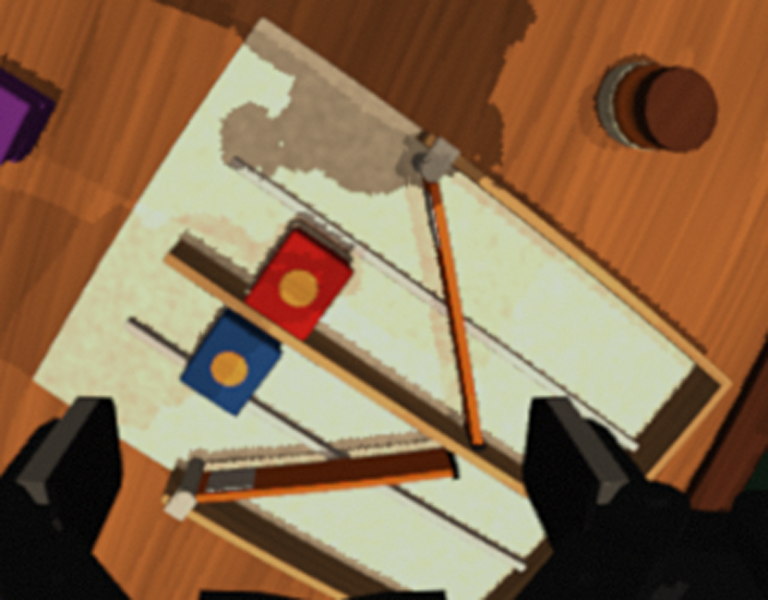

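Run:
```python
from h import *
from scipy.optimize import least_squares
d=dict(np.load('wrist1.npz'))
X=np.array([[220,123,40],[-110,123,6],[-110,-123,6],[-80,3,40],[-80,-3,40],[111,9,46]])/1e3
p=np.array([[730,384],[262,18],[35,380],[184,236],[166,258],[478,441]],float)/2.4+[120,70]
def W(q,X):
    c,s=np.cos(q[2]),np.sin(q[2]);return np.c_[X[:,0]*c-X[:,1]*s+q[0],X[:,0]*s+X[:,1]*c+q[1],X[:,2]]
r=least_squares(lambda q:(fproj(d,W(q,X))-p).ravel(),[0.55,-.04,-.22])
print('wrist',r.x,np.round(fproj(d,W(r.x,X))-p,2).tolist())
P,ok=fpts(d);hsv=cv2.cvtColor(d['img'],cv2.COLOR_RGB2HSV)
red=((hsv[...,0]<6)|(hsv[...,0]>174))&(hsv[...,1]>180)&(hsv[...,2]>60)
v,u=np.mgrid[:384,:512];red&=(u>200)&(u<290)&(v>150)&(v<230)
top=((red)|((u-245)**2+(v-189)**2<90))&ok&(P[...,2]>.045)
q=P[top];q2=q[:,:2].astype(np.float32);print(top.sum(),cv2.minAreaRect(q2),q[:,2].mean())
c,s=np.cos(r.x[2]),np.sin(r.x[2]);w=q[:,:2]-r.x[:2];t=np.c_[c*w[:,0]+s*w[:,1],-s*w[:,0]+c*w[:,1]]*1e3
print('tin in wrist-tray',t.min(0),t.max(0),np.percentile(t,[2,98],axis=0))
# overlay
im=cv2.resize(d['img'],None,fx=1.5,fy=1.5)
for a in [W(r.x,np.array([[x,y,z]])) for x in [] for y in [] for z in []]: pass
def line(a,b,z,col):
    L=np.linspace(a,b,30);pp=fproj(d,W(r.x,np.c_[L,np.full(30,z)]/1e3*1.0))
    cv2.polylines(im,[np.int32((pp+.5)*1.5).reshape(-1,1,2)],False,col,1)
for a,b,z in [((-110,123),(-110,-123),6),((-110,123),(-10,123),6),((-10,123),(220,123),40),((220,123),(220,-123),40),((-80,3),(214,3),40),((-80,-3),(214,-3),40),((0,109),(111,9),46),((0,-109),(111,-9),46),((-80,53.5),(214,53.5),15),((-80,-53.5),(214,-53.5),15)]: line(a,b,z,(0,255,255))
cv2.imwrite('pics/ov1.png',im[...,::-1])
np.save('tray_w.npy',r.x)
```

```text
wrist [ 0.55859407 -0.04171934 -0.22723362] [[2.1, -0.99], [2.53, -2.41], [-0.5, -2.17], [-4.96, 4.52], [-0.14, -0.59], [1.78, 2.02]]
1108 ((0.5443885326385498, -0.012776020914316177), (0.043390922248363495, 0.0354919470846653), 79.39214324951172) 0.048686359067647525
tin in wrist-tray [-38.15664453   2.81658839] [-2.03251514 46.60674199] [[-37.1719202    4.4857162 ]
 [ -3.67976885  45.736954  ]]
```

View pics/ov1.png

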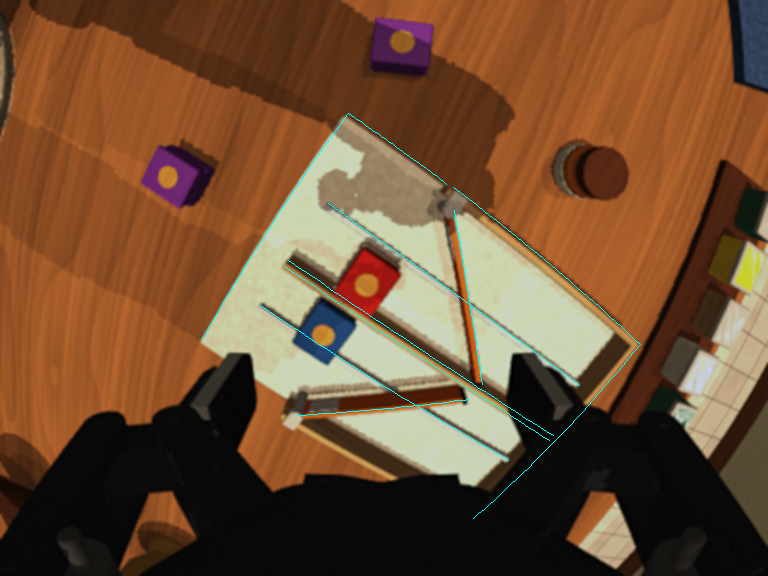

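```bash
cat > fit.py <<'E'
from h import *
from scipy.optimize import least_squares
d=dict(np.load('wrist1.npz'))
X=np.array([[220,123,40],[-110,123,6],[-110,-123,6],[-80,0,40],[111,9,46],[-80,53.5,15],[211,53.5,15],[-80,-53.5,15],[211,-53.5,15]])/1e3
p=np.array([[730,384],[262,20],[35,380],[172,254],[478,441],[237,160],[635,446],[131,320],[522,567]],float)/2.4+[120,70]
def W(q,X):
    c,s=np.cos(q[2]),np.sin(q[2]);return np.c_[X[:,0]*c-X[:,1]*s+q[0],X[:,0]*s+X[:,1]*c+q[1],X[:,2]]
for free in (0,1):
    def f(q):
        dd=dict(d)
        if free: dd['rvec']=d['rvec']+q[3:6];dd['tvec']=d['tvec']+q[6:9]
        e=(fproj(dd,W(q,X))-p).ravel()
        if free:e=np.r_[e,q[3:6]/.004,q[6:9]/.002]
        return e
    r=least_squares(f,np.r_[0.55,-.04,-.22,np.zeros(6)])
    print(free,np.round(r.x,4),'\n',np.round(f(r.x)[:18].reshape(-1,2),1).tolist())
q=r.x
d['rvec']=d['rvec']+q[3:6];d['tvec']=d['tvec']+q[6:9]
P,ok=fpts(d)
v,u=np.mgrid[:384,:512]
hsv=cv2.cvtColor(d['img'],cv2.COLOR_RGB2HSV)
for n,m in [('red',(abs(u-245)<35)&(abs(v-189)<35)&((hsv[...,0]<6)|(hsv[...,0]>174)|((u-245)**2+(v-189)**2<90))),('blue',(abs(u-216)<35)&(abs(v-223)<30)&((abs(hsv[...,0]-110)<12)|((u-216)**2+(v-223)**2<90)))]:
    m=m&ok&(P[...,2]>.045)&(hsv[...,1]>120)
    w=P[m][:,:2]-q[:2];c,s=np.cos(q[2]),np.sin(q[2]);t=np.c_[c*w[:,0]+s*w[:,1],-s*w[:,0]+c*w[:,1]]*1e3
    print(n,m.sum(),np.percentile(t,[1,50,99],axis=0).round(1).tolist(),cv2.minAreaRect(t.astype(np.float32)))
s_=env.get_state()
from scipy.spatial.transform import Rotation as Rn
o=s_['orientation'];R=Rn.from_quat([o[1],o[2],o[3],o[0]]).as_matrix()
Q=((P-s_['tcp_pos'])@R)*1e3
k=(Q[...,2]>-35)&(Q[...,2]<-15)&ok&(abs(Q[...,1])<60)&(abs(Q[...,0])<15)
for sg in(1,-1):
    a=Q[k&(Q[...,1]*sg>0)];print('finger',sg,np.percentile(a,[2,98],axis=0).round(1).tolist())
E
python3 fit.py
```

```text
0 [ 0.5589 -0.0433 -0.2229  0.      0.      0.      0.      0.      0.    ] 
 [[1.9, -0.7], [1.7, -1.9], [-0.4, -0.7], [-1.6, 0.6], [1.7, 2.8], [-1.1, 0.1], [-0.3, -0.0], [-1.7, 1.0], [0.1, -0.4]]
1 [ 5.593e-01 -4.400e-02 -2.228e-01 -6.000e-04  2.000e-04 -2.100e-03
 -0.000e+00 -6.000e-04  2.100e-03] 
 [[0.8, -1.0], [1.9, -1.1], [0.4, -0.9], [-1.1, 0.7], [1.2, 2.2], [-0.8, 0.4], [-1.1, -0.5], [-1.1, 0.9], [-0.4, -1.1]]
red 1134 [[-38.9, 6.2], [-21.8, 28.0], [-4.3, 48.4]] ((-21.491178512573242, 27.051143646240234), (35.795162200927734, 43.44966125488281), 1.6710864305496216)
blue 229 [[-35.0, -38.5], [-24.4, -26.5], [-13.5, -15.4]] ((-25.635822296142578, -23.677148818969727), (20.510494232177734, 31.081777572631836), 33.648345947265625)
finger 1 [[-12.0, 43.0, -34.7], [9.5, 56.6, -15.6]]
finger -1 [[-11.8, -54.9, -34.6], [9.5, -41.5, -15.5]]
```

Run:
```python
from h import *
d=dict(np.load('side1.npz'))
def W(q,X):
    c,s=np.cos(q[2]),np.sin(q[2]);return np.c_[X[:,0]*c-X[:,1]*s+q[0],X[:,0]*s+X[:,1]*c+q[1],X[:,2]]
crop=(220,60,200,200);x0,y0=220,60
for n,T in [('top',[.5515,-.0437,-.2204]),('wr',[.5575,-.0428,-.2229])]:
    im=cv2.resize(d['img'][60:260,220:420],None,fx=3,fy=3,interpolation=cv2.INTER_CUBIC)
    for a,b,z in [((-110,123),(-110,-123),6),((-110,123),(-10,123),6),((-110,-123),(-10,-123),6),((-10,123),(220,123),40),((-10,-123),(220,-123),40),((220,123),(220,-123),40),((-80,0),(214,0),40),((0,109),(111,9),46),((0,-109),(111,-9),46),((-80,53.5),(214,53.5),15),((-80,-53.5),(214,-53.5),15)]:
        pp=proj(d,W(np.array(T),np.array([[*a,z],[*b,z]])/1e3))
        pp=(pp+.5-[220,60])*3-.5
        cv2.line(im,*[tuple(int(v) for v in np.round(x)) for x in pp],(0,255,255),1)
    s=env.get_state()
    cv2.imwrite(f'pics/sov_{n}.png',im[...,::-1])
```

```text
(no output)
```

View pics/sov_top.png

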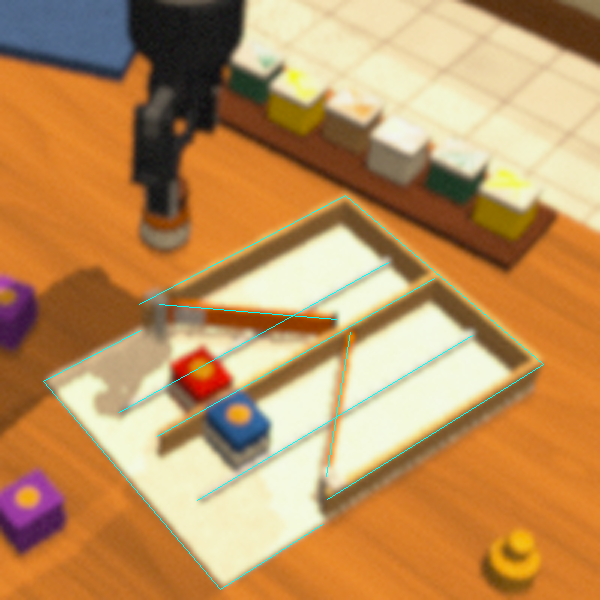

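View pics/sov_wr.png

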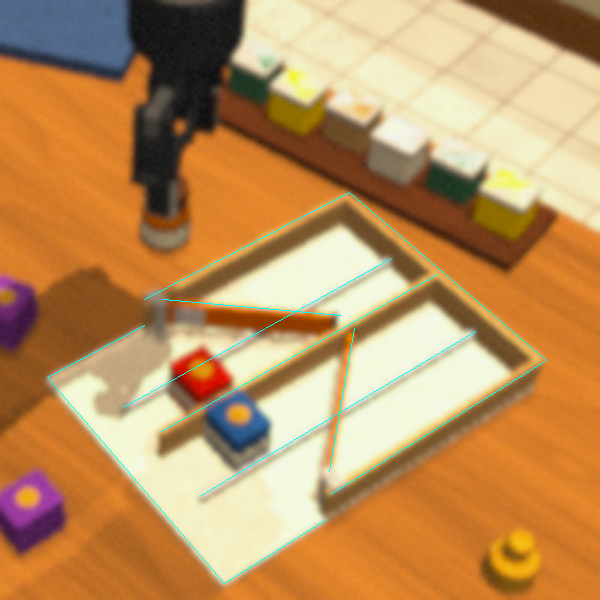

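Emit:
{"method": "move_arm", "body": {"deltas": [-1,0.0045,-0.0053,0.042,0,0,0,-1,0.0045,-0.0053,0.042,0,0,0,-1,0.0045,-0.0053,0.042,0,0,0,-1,0.0045,-0.0053,0.041,0,0,0,-1,0,0,0,0,0,0]}}

```text
clock: 3.75
tcp_pos: [0.5137, 0.0239, 0.0726]
orientation: [-0.003, 0.554, 0.833, -0.002]
wrist_force: [-0.8, 0.0, 0.0]
finger_gap: 0.0851
```

Run:
```python
from h import *
np.save('tray.npy',[.5525,-.0435,-.221])
tcp()
d=imaging.read_camera('wrist');save('wrist2',d);np.savez('wrist2.npz',**{k:np.array(v) for k,v in d.items()})
im=cv2.resize(d['img'],None,fx=1.55,fy=1.55,interpolation=cv2.INTER_CUBIC);cv2.imwrite('pics/w2b.png',im[...,::-1])
P,ok=fpts(d);s=env.get_state()
```

```text
t 3.75 tcp [0.5137 0.0239 0.0726] tray xy mm [-52.6  57.2] psi 54.6 F [-0.8  0.   0. ] gap 85.1
```

View pics/w2b.png

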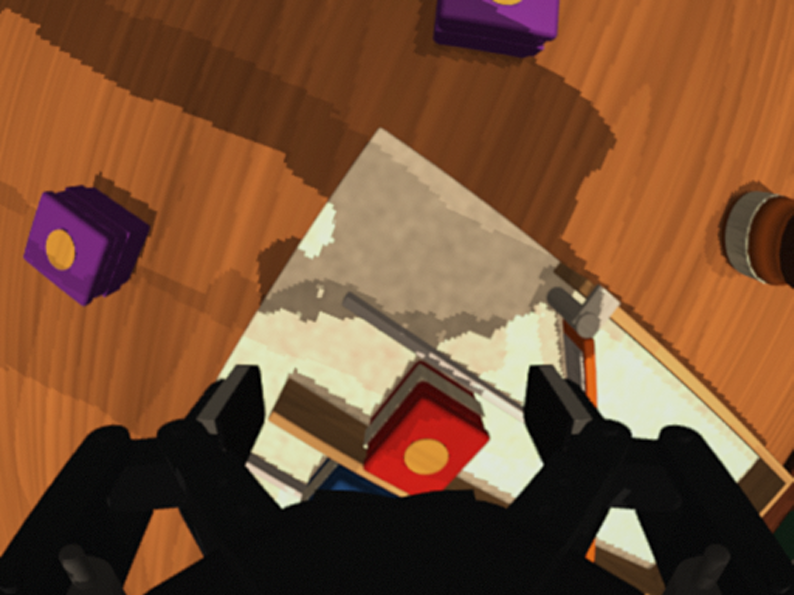

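Low wrist picture: the pin top is at about (377,206) in original pixels, the tin top around (275,290) and the finger tips at (155,240) and (358,240). I measure everything relative to the fingers.

```bash
cat > rel.py <<'E'
from h import *
import sys
d=dict(np.load(sys.argv[1]+'.npz'))
s,R=tcp();P,ok=fpts(d)
Q=((P-s['tcp_pos'])@R)*1e3
k=(Q[...,2]>-35)&(Q[...,2]<-15)&ok&(abs(Q[...,1])<62)&(abs(Q[...,0])<15)
f=[np.percentile(Q[k&(Q[...,1]*sg>0)],[2,98],axis=0) for sg in(1,-1)]
print('fing',[x.round(1).tolist() for x in f])
off=np.array([(f[0][0,0]+f[0][1,0])/2,(f[0][0,1]+f[1][1,1])/2,0]);print('off',off)
Q=Q-off
T=np.load('tray.npy');
# to "tray-oriented" frame: TCP + R in tray
Pw=(Q/1e3)@R.T+s['tcp_pos']; 
Pt=toTray(Pw)*1e3
hsv=cv2.cvtColor(d['img'],cv2.COLOR_RGB2HSV)
np.save('Pt.npy',Pt)
for (u,v) in eval(sys.argv[2]) if len(sys.argv)>2 else []:
    print((u,v),d['img'][v,u],Pt[v,u].round(1))
red=((hsv[...,0]<6)|(hsv[...,0]>174))&(hsv[...,1]>180)&(hsv[...,2]>100)&ok&(Pt[...,2]>44)&(Pt[...,2]<55)
a=Pt[red];print('red top',red.sum(),np.percentile(a,[1,99],axis=0).round(1).tolist(),cv2.minAreaRect(a[:,:2].astype(np.float32)))
E
python3 rel.py wrist2 "[(377,206),(382,208),(374,203),(386,200),(245,84),(352,290-20),(369,228),(382,230),(383,250),(180,270),(225,192),(330,262),(383,370)]"
```

```text
t 3.8 tcp [0.5161 0.0236 0.0748] tray xy mm [-50.2  57.4] psi 54.6 F [ 0.3 -0.  -0.2] gap 85.5
fing [[[-10.4, 41.4, -34.5], [10.7, 55.0, -15.6]], [[-10.2, -56.5, -34.5], [10.8, -43.1, -15.5]]]
off [ 0.18310331 -0.83846009  0.        ]
(377, 206) [125 111  92] [  1.7 110.6  47.3]
(382, 208) [122 109  91] [  5.4 111.5  47.3]
(374, 203) [88 78 66] [ -0.8 110.8  46.6]
(386, 200) [124 111  92] [  5.3 116.8  45.4]
(245, 84) [199 174 137] [-103.8  122.2    6.1]
(352, 270) [9 9 8] [-15.9  83.2  97.3]
(369, 228) [78 69 60] [15.8 95.6 33.3]
(382, 230) [206  89  21] [ 15.9 101.   46.9]
(383, 250) [221  99  21] [27.3 91.2 46.1]
(180, 270) [204 144  80] [-70.6   1.8  40.6]
(225, 192) [92 82 71] [-73.5  56.5  16.1]
(330, 262) [208 198 174] [20.  55.9 15.6]
(383, 370) [7 9 9] [-28.6  83.4 159.6]
red top 2247 [[-31.0, 7.7, 47.3], [2.9, 49.4, 50.0]] ((-13.762605667114258, 28.08655548095703), (35.48216247558594, 43.43144607543945), 0.5666387677192688)
```

```bash
python3 - <<'E'
from h import *
np.save('tray.npy',[.5535,-.0424,-.221])
s0=env.get_state()['tcp_pos']
d=imaging.read_camera('wrist');save('wrist3',d);np.savez('wrist3.npz',**{k:np.array(v) for k,v in d.items()})
print(s0,env.get_state()['tcp_pos'])
E
python3 rel.py wrist3 "[(376,206),(379,208),(374,203),(245,84),(369,228),(382,230),(383,250),(180,270),(225,192),(330,262)]"
python3 - <<'E'
import numpy as np
Pt=np.load('Pt.npy')
def rng(n,m,ax): 
    a=Pt[m];print(n,m.sum(),np.percentile(a,[3,50,97],axis=0).round(1).tolist())
z=Pt[...,2];x=Pt[...,0];y=Pt[...,1]
rng('pintop',(abs(z-46.5)<2)&(abs(x)<7)&(abs(y-109)<7),0)
rng('divider top',(abs(z-40.5)<1.5)&(x<-40)&(x>-90)&(abs(y)<12),0)
rng('rail',(abs(z-15.5)<1.2)&(x<50)&(x>-90)&(abs(y-54)<12),0)
rng('wall top',(abs(z-40.5)<1.5)&(x>30)&(x<160)&(abs(y-120)<12),0)
f=(abs(z-47)<1.5)&(x>10)&(x<60)&(y>55)&(y<110);rng('flaptop',f,0);
a=Pt[f];print(np.polyfit(a[:,0],a[:,1],1))
E
```

```text
[0.5160659  0.02355093 0.0747848 ] [0.5177866  0.02333252 0.07622114]
t 3.85 tcp [0.5178 0.0233 0.0762] tray xy mm [-49.3  56.3] psi 54.6 F [-0.1  0.  -0.2] gap 85.3
fing [[[-10.8, 41.9, -34.5], [10.5, 55.3, -15.5]], [[-10.7, -56.1, -34.5], [10.5, -42.6, -15.4]]]
off [-0.13307412 -0.31838026  0.        ]
(376, 206) [122 108  90] [  4.4 109.   46.2]
(379, 208) [120 106  89] [  6.5 109.2  47. ]
(374, 203) [121 106  90] [  1.3 109.6  47.3]
(245, 84) [201 173 136] [-102.6  121.2    6. ]
(369, 228) [103  93  81] [13.  95.2 42.1]
(382, 230) [223 231 199] [46.2 96.4  6.1]
(383, 250) [223 231 209] [59.5 84.1  6.7]
(180, 270) [202 143  79] [-69.2  -0.5  40.9]
(225, 192) [101  88  77] [-72.   54.4  14.9]
(330, 262) [224 221 197] [22.2 54.3 16.4]
red top 2297 [[-32.3, 6.2, 47.2], [1.6, 47.9, 50.0]] ((-15.102958679199219, 26.886157989501953), (35.46937942504883, 43.380470275878906), 0.02369266003370285)
pintop 300 [[-2.6, 103.6, 44.7], [1.7, 109.7, 46.4], [6.8, 115.6, 47.7]]
divider top 420 [[-74.9, -3.3, 39.3], [-58.5, 0.1, 40.5], [-41.1, 2.7, 41.6]]
rail 955 [[-73.2, 48.5, 14.4], [-26.9, 53.0, 15.6], [26.4, 55.4, 16.6]]
wall top 819 [[32.4, 116.5, 39.8], [77.8, 119.4, 40.9], [152.8, 122.3, 41.8]]
flaptop 235 [[10.3, 86.4, 45.7], [18.5, 94.1, 46.6], [29.3, 102.7, 47.7]]
[ -0.80810105 109.42976351]
```

Emit:
{"method": "move_arm", "body": {"deltas": [-1,0,0,0.025,0,0,0,-1,0,0,0.02,0,0,0,-1,0,0,0.009,0,0,0,-1,0,0,0,0,0,0]}}

```text
clock: 4.35
tcp_pos: [0.5181, 0.0233, 0.0222]
orientation: [0.001, 0.554, 0.832, 0.0]
wrist_force: [-0.2, -0.4, -0.4]
finger_gap: 0.0853
```

Run:
```python
from h import *
tcp()
d=imaging.read_camera('side');save('side4',d)
im=cv2.resize(d['img'][80:230,200:400],None,fx=4,fy=4,interpolation=cv2.INTER_CUBIC);cv2.imwrite('pics/s4.png',im[...,::-1])
d=imaging.read_camera('wrist');save('wrist4',d);tcp()
im=cv2.resize(d['img'],None,fx=1.55,fy=1.55,interpolation=cv2.INTER_CUBIC);cv2.imwrite('pics/w4.png',im[...,::-1])
```

```text
t 4.35 tcp [0.5181 0.0233 0.0222] tray xy mm [-49.   56.3] psi 54.6 F [-0.2 -0.4 -0.4] gap 85.3
t 4.45 tcp [0.5183 0.0233 0.0225] tray xy mm [-48.8  56.4] psi 54.6 F [ 0.5  0.7 -0.4] gap 85.4
```

View pics/s4.png

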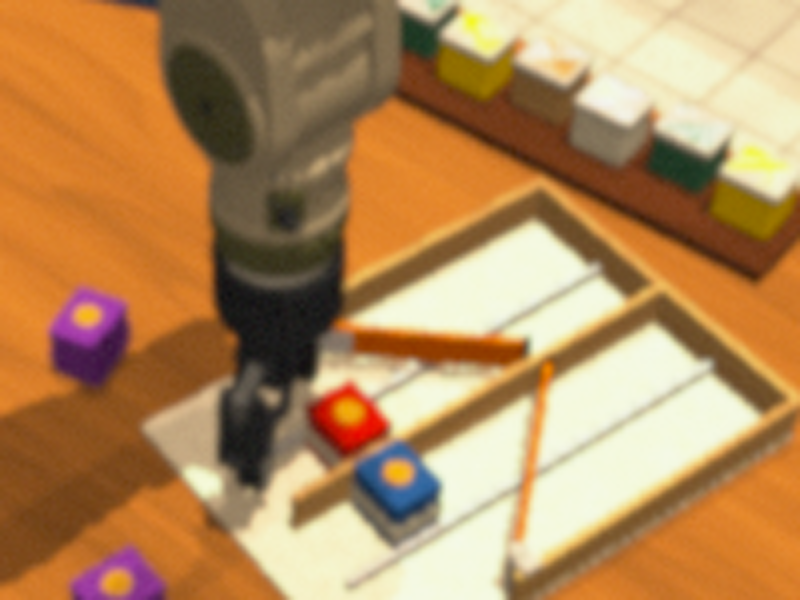

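View pics/w4.png

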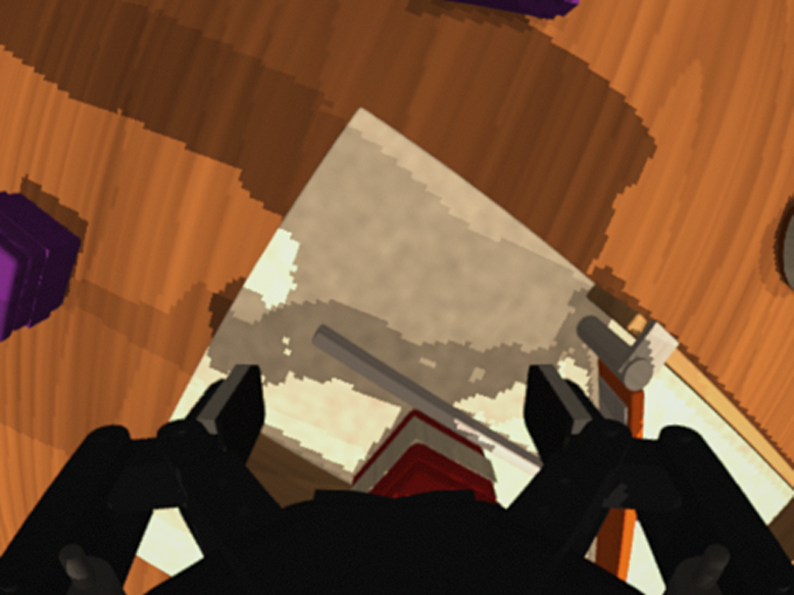

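Emit:
{"method": "move_arm", "body": {"deltas": [-1,-0.0042,0.0059,0,0,0,0,-1,-0.0042,0.0059,0,0,0,0,-1,-0.0042,0.0059,0,0,0,0,-1,-0.0042,0.0059,0,0,0,0,-1,-0.0042,0.0059,0,0,0,0,-1,0,0,0,0,0,0]}}

```text
clock: 5.2
tcp_pos: [0.5533, 0.015, 0.0211]
orientation: [0.0, 0.554, 0.832, -0.0]
wrist_force: [-1.0, -2.2, -2.1]
finger_gap: 0.0856
```

Run:
```python
from h import *
tcp()
a=imaging.read_camera('side')
d=imaging.read_camera('wrist');save('wrist5',d);tcp();np.savez('wrist5.npz',**{k:np.array(v) for k,v in d.items()})
im=cv2.resize(a['img'][80:230,200:400],None,fx=4,fy=4,interpolation=cv2.INTER_CUBIC);cv2.imwrite('pics/s5.png',im[...,::-1])
im=cv2.resize(d['img'],None,fx=1.55,fy=1.55,interpolation=cv2.INTER_CUBIC);cv2.imwrite('pics/w5.png',im[...,::-1])
```

```text
t 5.2 tcp [0.5533 0.015  0.0211] tray xy mm [-12.8  55.9] psi 54.7 F [-1.  -2.2 -2.1] gap 85.6
t 5.3 tcp [0.5531 0.015  0.0213] tray xy mm [-13.   55.9] psi 54.7 F [-0.6 -1.4 -1.7] gap 85.3
```

View pics/s5.png

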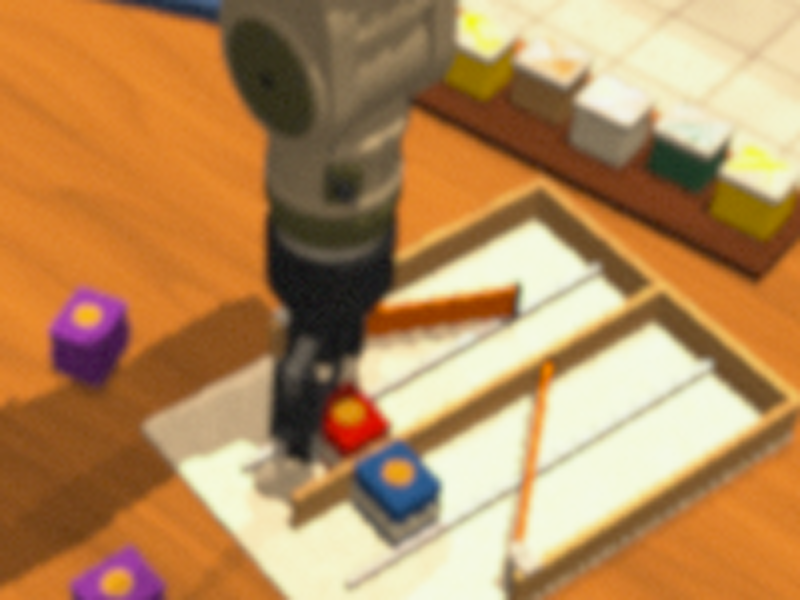

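View pics/w5.png

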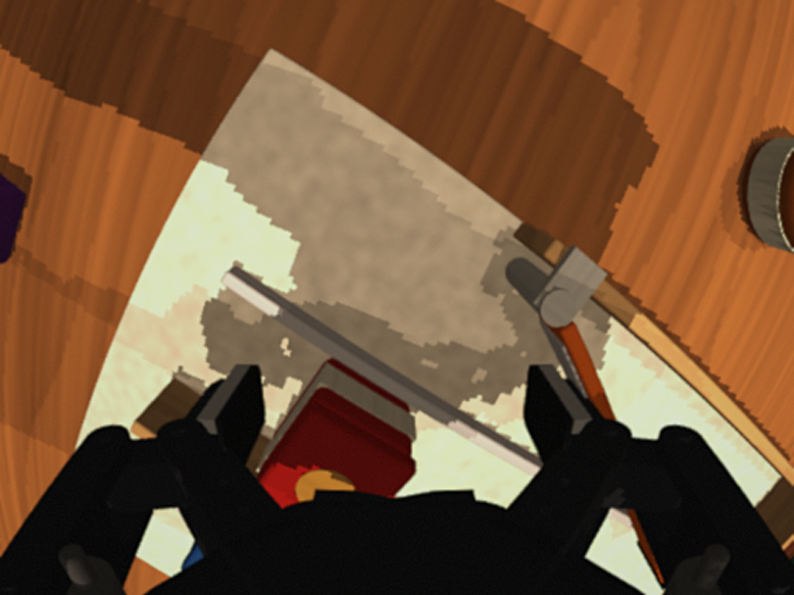

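The flap is open about 26° with its free end clear of the tin channel, and the tin has not moved. Now I work out the coordinated push. The yaw unwinds and the jaws narrow while A keeps holding the flap and B drives the tin.

```bash
cat > plan.py <<'E'
import numpy as np
def pose(xb,psi,s,ya):
    p=np.radians(psi);c,n=np.cos(p),np.sin(p)
    return np.array([xb-11*c-7*n+s/2*n, ya-7*c-11*n-s/2*c])
def S(psi):
    p=np.radians(psi);c,n=np.cos(p),np.sin(p)
    return max((76-22*n)/c,72.) if psi>15 else 70+2*psi/15
def plan(cur,psi0,z0,s0,wps,zf):
    x=np.array(cur);ps=psi0;z=z0
    for xb,psi,ya in wps:
        s=min(S(psi),99.5);t=pose(xb,psi,s,ya);dv=t-x
        p=np.radians(ps);c,n=np.cos(p),np.sin(p)
        dx=-c*dv[0]+n*dv[1];dy=n*dv[0]+c*dv[1]
        zt=zf(s);j=1-(s-14)/42.7
        row=[round(max(j,-1),2),round(dx/1e3,4),round(dy/1e3,4),round((z-zt)/1e3,4),0,0,round(-(ps-psi)*1.0,1)]
        A=t+s/2*np.array([np.sin(np.radians(psi)),np.cos(np.radians(psi))])
        B=2*t-A
        print(row,'xb',round(xb,1),'psi',psi,'s',round(s,1),'tcp',t.round(1),'A',A.round(0),'B',B.round(0))
        x=t;ps=psi;z=zt
E
python3 - <<'E'
from plan import *
zf=lambda s:21.2+8.5*(99.5-s)/29.5
xs=np.arange(-36,81,6.1);n=len(xs)
ps=np.r_[54.7,np.linspace(54.7,0,n-1)]
w=[(x,round(p,1),min(99.5+0.3*i,101.5)) for i,(x,p) in enumerate(zip(xs,ps))]
plan((-13,55.9),54.7,21.2,99.5,w,zf)
E
```

```text
[-1, np.float64(-0.0017), np.float64(0.0056), 0.0, 0, 0, np.float64(-0.0)] xb -36.0 psi 54.7 s 99.5 tcp [-7.5 57.7] A [33. 86.] B [-48.  29.]
[-1, np.float64(-0.0033), np.float64(0.0052), 0.0, 0, 0, np.float64(-0.0)] xb -29.9 psi 54.7 s 99.5 tcp [-1.4 58. ] A [39. 87.] B [-42.  29.]
[np.float64(-0.89), np.float64(-0.0016), np.float64(0.0018), np.float64(-0.0014), 0, 0, np.float64(-3.0)] xb -23.8 psi 51.7 s 94.8 tcp [ 1.1 57.8] A [38. 87.] B [-36.  28.]
[np.float64(-0.78), np.float64(-0.0015), np.float64(0.0019), np.float64(-0.0014), 0, 0, np.float64(-3.1)] xb -17.7 psi 48.6 s 90.0 tcp [ 3.5 57.8] A [37. 88.] B [-30.  28.]
[np.float64(-0.69), np.float64(-0.0019), np.float64(0.0022), np.float64(-0.0011), 0, 0, np.float64(-3.0)] xb -11.6 psi 45.6 s 86.2 tcp [ 6.5 57.8] A [37. 88.] B [-24.  28.]
[np.float64(-0.61), np.float64(-0.0022), np.float64(0.0023), np.float64(-0.0009), 0, 0, np.float64(-3.1)] xb -5.5 psi 42.5 s 82.9 tcp [ 9.7 57.8] A [38. 88.] B [-18.  27.]
[np.float64(-0.55), np.float64(-0.0026), np.float64(0.0024), np.float64(-0.0007), 0, 0, np.float64(-3.0)] xb 0.6 psi 39.5 s 8
[... 1542 characters left out ...]
] A [58. 92.] B [43. 22.]
[np.float64(-0.34), np.float64(-0.0042), np.float64(0.0013), np.float64(-0.0001), 0, 0, np.float64(-3.1)] xb 61.6 psi 9.1 s 71.2 tcp [55.3 57.7] A [61. 93.] B [50. 23.]
[np.float64(-0.33), np.float64(-0.0044), np.float64(0.0012), np.float64(-0.0001), 0, 0, np.float64(-3.0)] xb 67.7 psi 6.1 s 70.8 tcp [59.8 58.2] A [64. 93.] B [56. 23.]
[np.float64(-0.32), np.float64(-0.0044), np.float64(0.0011), np.float64(-0.0001), 0, 0, np.float64(-3.1)] xb 73.8 psi 3.0 s 70.4 tcp [64.3 58.8] A [66. 94.] B [62. 24.]
[np.float64(-0.31), np.float64(-0.0046), np.float64(0.001), np.float64(-0.0001), 0, 0, np.float64(-3.0)] xb 79.9 psi 0.0 s 70.0 tcp [68.9 59.5] A [69. 94.] B [69. 24.]
```

Emit:
{"method": "move_arm", "body": {"deltas": [-1,-0.0017,0.0056,0,0,0,0,-1,-0.0033,0.0052,0,0,0,0,-0.89,-0.0016,0.0018,-0.0014,0,0,-3,-0.78,-0.0015,0.0019,-0.0014,0,0,-3.1,-0.69,-0.0019,0.0022,-0.0011,0,0,-3,-0.69,0,0,0,0,0,0], "squeeze": 60}}

```text
clock: 6.05
tcp_pos: [0.5732, 0.0128, 0.0256]
orientation: [0.001, 0.487, 0.874, 0.0]
wrist_force: [-0.4, -1.9, 0.3]
finger_gap: 0.0717
```

```bash
cat > look.py <<'E'
from h import *
import sys
n=sys.argv[1]
a=imaging.read_camera('side');s,R=tcp()
d=imaging.read_camera('wrist');np.savez('w'+n+'.npz',**{k:np.array(v) for k,v in d.items()})
im=cv2.resize(a['img'][80:230,200:400],None,fx=4,fy=4,interpolation=cv2.INTER_CUBIC);cv2.imwrite(f'pics/s{n}.png',im[...,::-1])
im=cv2.resize(d['img'],None,fx=1.55,fy=1.55,interpolation=cv2.INTER_CUBIC);cv2.imwrite(f'pics/w{n}.png',im[...,::-1])
P,ok=fpts(d);Q=((P-s['tcp_pos'])@R)*1e3
for sg in (1,-1):
    k=ok&(Q[...,2]<15)&(Q[...,2]>-30)&(abs(Q[...,0])<11)&(Q[...,1]*sg>20)&(Q[...,1]*sg<60)
    if k.sum(): print('finger',sg,'tip z',np.percentile(Q[k][:,2],99).round(1),'y',np.percentile(Q[k][:,1],[2,98]).round(1))
E
python3 look.py 6
```

```text
t 6.1 tcp [0.5731 0.0128 0.0256] tray xy mm [ 7.  58.1] psi 45.6 F [-0.6 -1.8 -0.5] gap 72.2
finger 1 tip z 1.2 y [36.5 56.6]
finger -1 tip z 12.7 y [-47.8 -20.3]
```

View pics/s6.png

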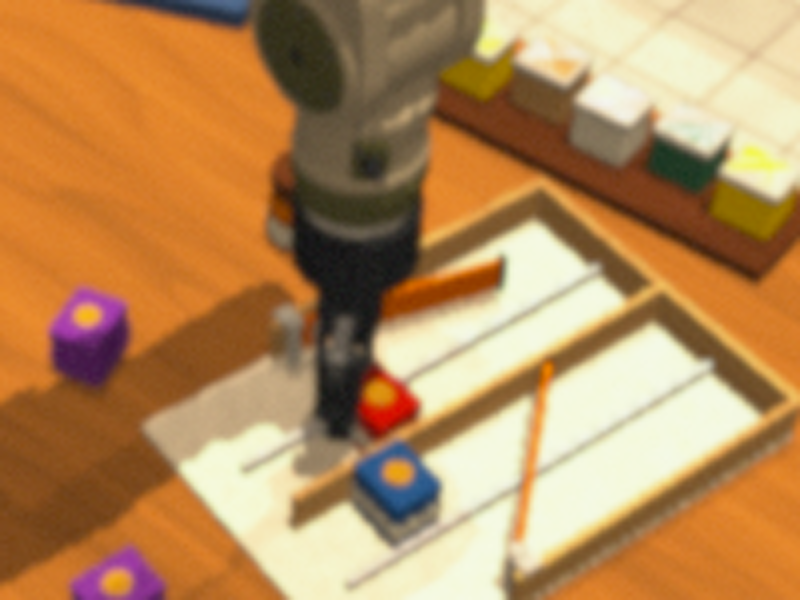

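View pics/w6.png

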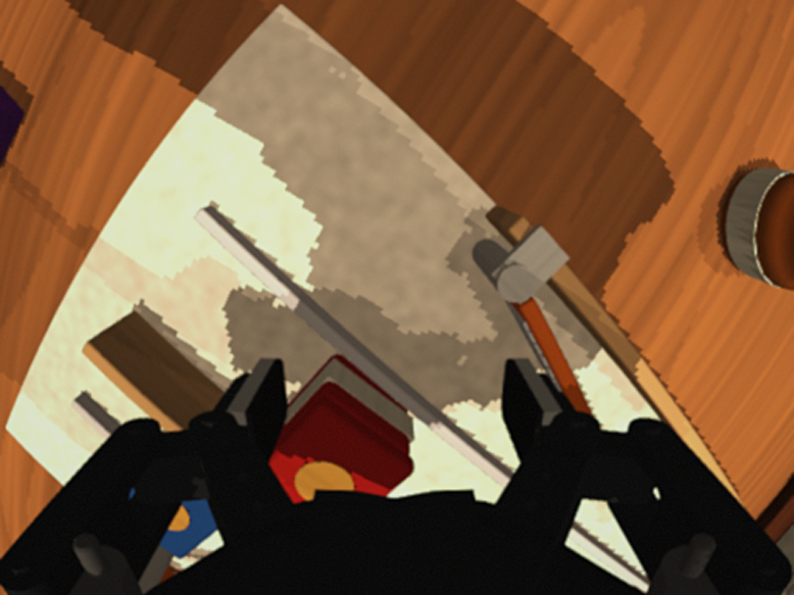

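The tin is moving and the flap is opening further, with its free end well clear. Continuing.

Emit:
{"method": "move_arm", "body": {"deltas": [-0.61,-0.0022,0.0023,-0.0009,0,0,-3.1,-0.55,-0.0026,0.0024,-0.0007,0,0,-3,-0.51,-0.0029,0.0024,-0.0006,0,0,-3,-0.46,-0.0032,0.0021,-0.0005,0,0,-3.1,-0.43,-0.0035,0.0021,-0.0004,0,0,-3,-0.41,-0.0037,0.002,-0.0003,0,0,-3,-0.39,-0.0038,0.0018,-0.0002,0,0,-3.1,-0.38,-0.004,0.0017,-0.0001,0,0,-3,-0.38,-0.0041,0.0015,0,0,0,-3.1,-0.38,-0.0043,0.0013,0,0,0,-3]}}

```text
clock: 7.4
tcp_pos: [0.61, 0.0037, 0.0286]
orientation: [-0.001, 0.24, 0.971, 0.0]
wrist_force: [-3.3, -0.2, -0.4]
finger_gap: 0.059
```

```bash
python3 look.py 7
```

```text
t 7.45 tcp [0.6109 0.0035 0.0288] tray xy mm [45.9 57.4] psi 15.0 F [-1.5 -1.4 -0.4] gap 59.0
finger 1 tip z 11.7 y [28.8 59.7]
finger -1 tip z 14.3 y [-59.8 -20.8]
```

View pics/s7.png

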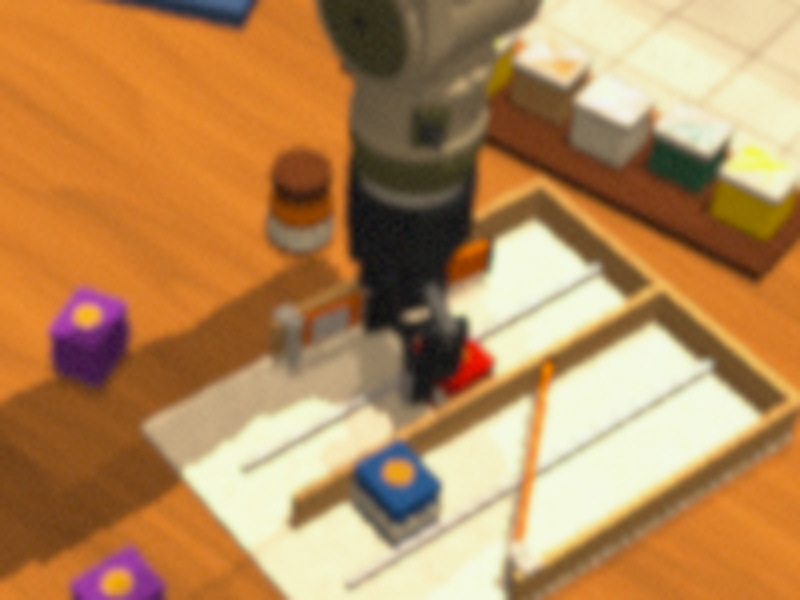

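View pics/w7.png

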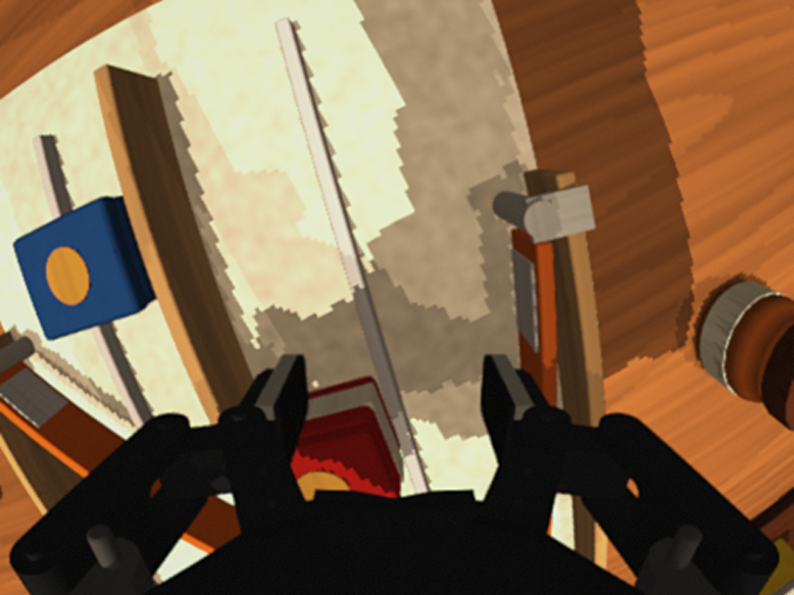

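Emit:
{"method": "move_arm", "body": {"deltas": [-0.35,-0.004,0.0013,-0.0003,0,0,-3,-0.34,-0.0042,0.001,0,0,0,-3.1,-0.33,-0.0044,0.001,0,0,0,-3,-0.32,-0.0044,0.001,0,0,0,-3.1,-0.31,-0.0046,0.001,0,0,0,-2.8,-0.31,-0.007,0,0,0,0,0,-0.31,-0.007,0,0,0,0,0,-0.31,-0.007,0,0,0,0,0,-0.31,-0.007,0,0,0,0,0,-0.31,-0.007,0,0,0,0,0]}}

```text
clock: 8.75
tcp_pos: [0.6673, -0.0074, 0.0292]
orientation: [0.0, 0.112, 0.994, 0.0]
wrist_force: [-0.7, -0.6, -0.3]
finger_gap: 0.0553
```

```bash
python3 look.py 8
```

```text
t 8.8 tcp [ 0.6684 -0.0077  0.0293] tray xy mm [104.5  59. ] psi 0.2 F [ 0.3 -1.3 -0.4] gap 55.7
finger 1 tip z 8.3 y [26.8 59.2]
finger -1 tip z 13.9 y [-59.4 -28.6]
```

View pics/s8.png

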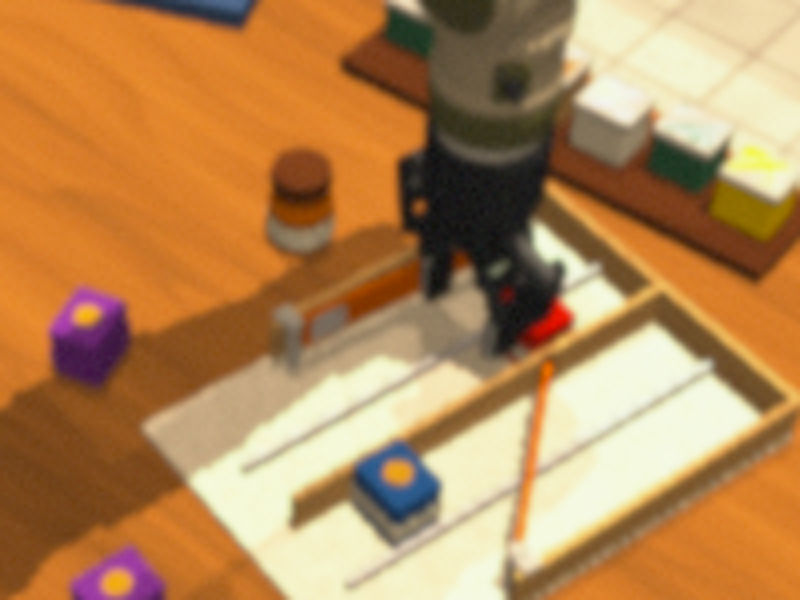

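View pics/w8.png

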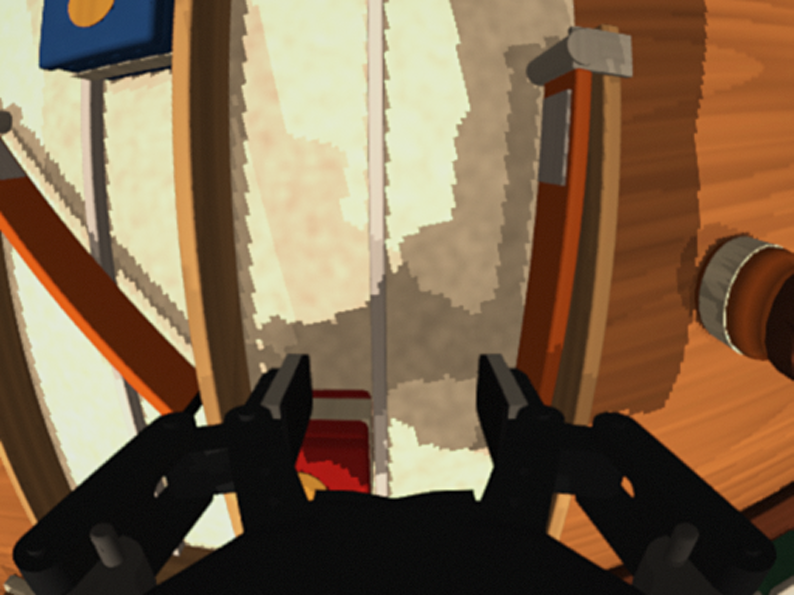

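Emit:
{"method": "move_arm", "body": {"deltas": [-0.31,-0.007,0,0,0,0,0,-0.31,-0.007,0,0,0,0,0,-0.31,-0.007,0,0,0,0,0,-0.31,-0.007,0,0,0,0,0,-0.31,-0.007,0,0,0,0,0,-0.31,-0.005,0,0,0,0,0,-0.31,0,0,0,0,0,0]}}

```text
clock: 9.72
tcp_pos: [0.7066, -0.0164, 0.0292]
orientation: [0.001, 0.112, 0.994, 0.0]
wrist_force: [0.8, -0.9, 0.2]
finger_gap: 0.0557
```

```bash
python3 look.py 9
```

```text
t 9.78 tcp [ 0.7064 -0.0164  0.0293] tray xy mm [143.5  58.9] psi 0.1 F [-0.1 -0.5 -1.2] gap 56.1
finger 1 tip z 9.1 y [26.8 59.2]
finger -1 tip z 14.1 y [-59.4 -28.6]
```

View pics/s9.png

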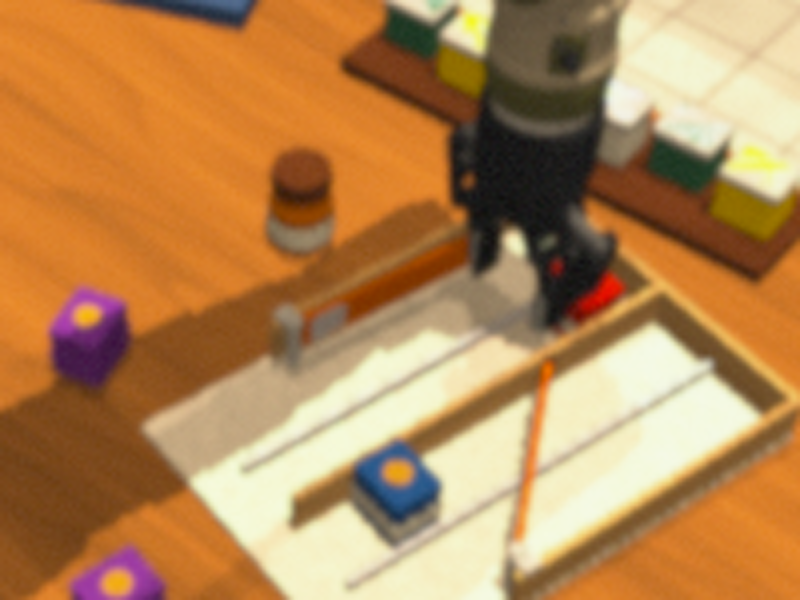

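View pics/w9.png

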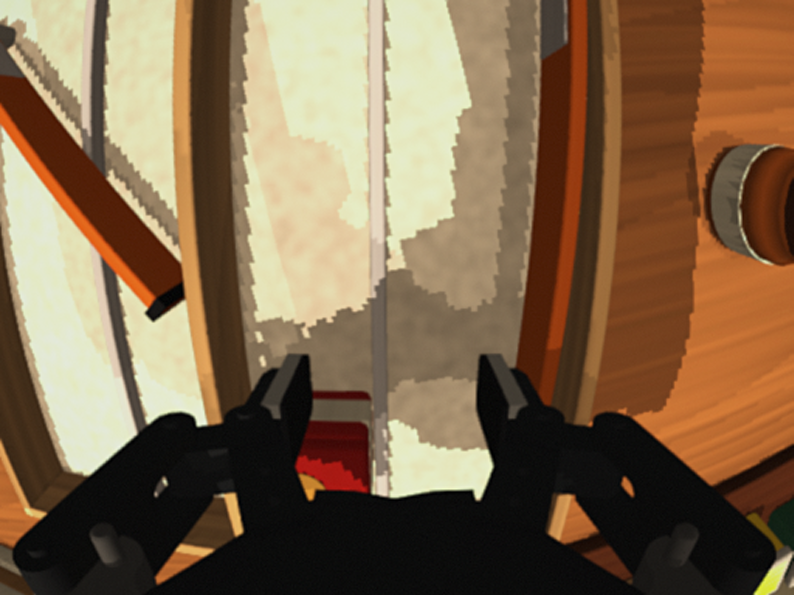

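```bash
python3 rel.py w9 | tail -2
```

```text
off [1.2520489  7.85439232 0.        ]
red top 570 [[160.7, 20.7, 47.6], [173.7, 40.9, 50.0]] ((167.35147094726562, 30.914993286132812), (22.486066818237305, 13.087037086486816), 82.16209411621094)
```

Emit:
{"method": "move_arm", "body": {"deltas": [-0.31,0.005,0,0,0,0,0,-0.31,0,0,0,0,0,0,-0.31,0,0,-0.05,0,0,0,-0.31,0,0,-0.055,0,0,0,-0.31,0,0,-0.055,0,0,0,-0.31,0,0,0,0,0,0]}}

```text
clock: 10.58
tcp_pos: [0.7038, -0.0151, 0.196]
orientation: [0.006, 0.111, 0.994, 0.0]
wrist_force: [0.1, 0.0, 0.0]
finger_gap: 0.0558
```

```bash
python3 look.py 10
```

```text
t 10.62 tcp [ 0.7024 -0.015   0.1926] tray xy mm [139.3  59.3] psi 0.1 F [0.1 1.  0.2] gap 56.2
finger 1 tip z 4.7 y [26.8 40.1]
finger -1 tip z 4.5 y [-41.8 -28.5]
```

View pics/s10.png

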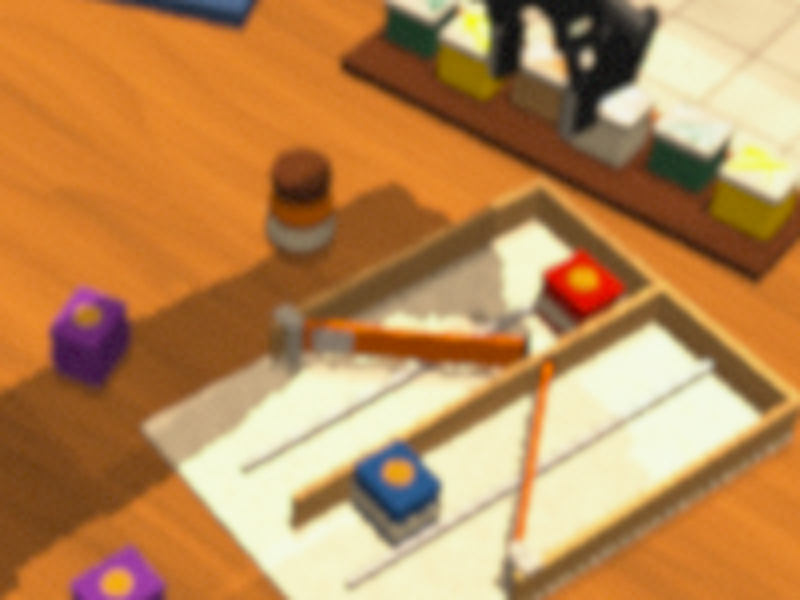

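The flap has swung shut, and the red tin stands upright behind it, clear of the end wall. I let it settle for a second, take a last look, then hand in.

Emit:
{"method": "move_arm", "body": {"deltas": [-0.31,0.02,0,-0.02,0,0,0,-0.31,0.04,0,0,0,0,0,-0.31,0.04,0,0,0,0,0,-0.31,0.04,0,0,0,0,0,-0.31,0,0,0,0,0,0,-0.31,0,0,0,0,0,0,-0.31,0,0,0,0,0,0,-0.31,0,0,0,0,0,0]}}

```text
clock: 11.68
tcp_pos: [0.5652, 0.0157, 0.2087]
orientation: [-0.0, 0.112, 0.994, 0.0]
wrist_force: [0.4, 0.3, -0.4]
finger_gap: 0.0557
```

```bash
python3 look.py 11
cat > chk.py <<'E'
from h import *
d=dict(np.load('w11.npz'));P,ok=fpts(d);Pt=toTray(P)*1e3
x,y,z=Pt[...,0],Pt[...,1],Pt[...,2]
hsv=cv2.cvtColor(d['img'],cv2.COLOR_RGB2HSV)
m=ok&(z>44)&(z<53)&(x>120)&(y>0)&(y<60)&((hsv[...,0]<6)|(hsv[...,0]>174))&(hsv[...,1]>150)
print('tin',m.sum(),cv2.minAreaRect(Pt[m][:,:2].astype(np.float32)))
f=ok&(abs(z-46.5)<2.5)&(y>5)&(y<100)&(x>10)&(x<118);a=Pt[f];print('flap',f.sum(),a[:,0].max(),a[:,1].min(),np.polyfit(a[:,0],a[:,1],1))
E
python3 chk.py
```

```text
t 11.72 tcp [0.565  0.0157 0.2088] tray xy mm [-1.5 59.2] psi 0.2 F [-0.1 -0.2 -0.5] gap 55.5
finger 1 tip z 4.9 y [26.8 40. ]
finger -1 tip z 4.8 y [-41.8 -28.6]
tin 504 ((171.09124755859375, 27.451915740966797), (43.4409294128418, 30.97319793701172), 88.99734497070312)
flap 600 116.93469924974936 5.829535278947844 [ -0.88809164 109.68622099]
```

View pics/w11.png

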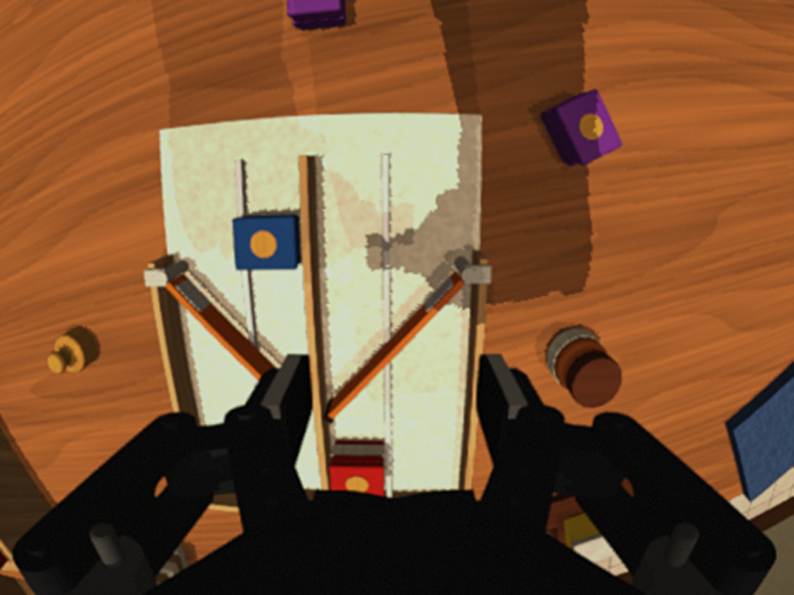

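The last wrist picture shows the left flap fully shut from (465,275) to (333,413). The red tin is upright behind it at (357,470), and the blue tin, jar and weight are where they were.

```bash
python3 -c "
from workcell import order
print(order.hand_in())"
```

```text
the job is handed in; nothing more can be done
None
```

The red tin is now upright in the left lane behind its flap, and the flap has swung fully shut behind it. I handed the job in at about 12 s on the robot's clock.

**How it was done:** With the gripper yawed about 55°, the left fingertip opened the flap at its push plate to about 26°. That moved the flap's free end clear of the tin's channel before the tin was touched. I then turned the gripper straight and narrowed the jaws while moving forward. The left finger kept the flap open, and the right finger pushed the tin in. After backing off 5 mm, I lifted straight up and the flap shut.

**Last checks:**
- **Tin:** its back edge is about 154 mm into the lane, from the finger position. The flap's end sweeps to about 137 mm at the tin's side. The tin is straight to about 1°.
- **Flap:** the measured slope and free end match the shut position within the measuring error. In every picture taken while the tin was pushed, the flap stayed well clear of it.
- **Forces:** the wrist readings at my stops stayed within about 4 N.
- **Other objects:** the blue tin, its flap, the jar and the weight appear unmoved.

**Disagreements between cameras:** the tray position differed by about 6 mm between the wrist view and the top and side views. I settled it by measuring the tray relative to the fingers from low down. In the last wrist picture the gripper hid part of the tin's top, so the 154 mm comes from the finger position; what showed of the tin (about 156 mm) agreed.

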